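# Find the full carton of brads by its weight

### The job

Only one of the three identical closed cartons on the stock board is full; the others are partly used. Lift the cartons clear of the board in turn to compare their weights, then set the full one down flat in the shallow tray; put any other carton you lift back where it stood. Do not drop a carton, do not let a lighter one touch the tray, and do not disturb the tin, the bottle or the dowels.

Things in the scene. Friction and masses are not known exactly. Their poses are not given: they have to be found in the camera images.
- carton_1: one of three look-alike closed blue cardboard boxes, 57 (x) x 92 (y) x 41 (z) mm, rigid, loose, origin at the centre of its underside; long side within 0.12 rad of the board's. Number and bay tell nothing of weight. Each weighs 0.15 to 0.9 kg; the full one is 200 g or more heavier than either other, and those differ by up to 190 g. A 40 N grip is safe
- carton_2: one of three look-alike closed blue cardboard boxes, 57 (x) x 92 (y) x 41 (z) mm, rigid, loose, origin at the centre of its underside; long side within 0.12 rad of the board's. Number and bay tell nothing of weight. Each weighs 0.15 to 0.9 kg; the full one is 200 g or more heavier than either other, and those differ by up to 190 g. A 40 N grip is safe
- carton_3: one of three look-alike closed blue cardboard boxes, 57 (x) x 92 (y) x 41 (z) mm, rigid, loose, origin at the centre of its underside; long side within 0.12 rad of the board's. Number and bay tell nothing of weight. Each weighs 0.15 to 0.9 kg; the full one is 200 g or more heavier than either other, and those differ by up to 190 g. A 40 N grip is safe
- stock_board: fixed plywood board on the bench, 90 (x) x 400 (y) x 12 mm; origin at the centre of its underside. Cartons stand on its upper face, 12 mm above the bench, in bays centred at its y = -130, 0, 130 mm. Four battens along x, 8 mm wide, 8 mm above the face, at y = -195, -65, 65, 195 mm part the bays; the long edges are open, with room for fingers
- tray: fixed shallow open plywood tray with a cork lining on the bench, between board and robot; outside 146 (x) x 180 (y) x 22 mm high, walls 8 mm, inside 130 x 164 mm, floor 8 mm above the bench; origin at the centre of its underside
- tin: bystander: round dark green tin with a grey lid, 71 diameter x 74 mm, loose; origin at the centre of its underside
- bottle: bystander: cream glue bottle with a red nozzle, 60 diameter x 162 mm tall, loose; origin at the centre of its underside
- dowels: bystander: bundle of upright wooden dowels, 64 x 63 x 106 mm, loose; origin at the centre of its underside

How it is judged:
By the outcome, as a careful person would: the job done as asked, in the order asked, and still so for the second after the job is handed in, with the robot touching nothing.
It also fails if it takes over 67 s, if anything falls off the work surface, if the arm or the gripper's body presses on something with over 40 N, if the wrist force passes 120 N, or if a joint passes its speed limit or range.

### The arm

A 6-joint arm with a two-finger parallel gripper is mounted at the origin on a cart in front of the work surface, level with it; the furniture and walls round the work are solid. World frame = base frame: x ahead of the robot, y to its left, z up, the work surface at z = 0. Lengths are in m, angles in rad, forces in N, time in s.
With the tool pointing down it reaches from about 0.2 to 0.875 m from the base axis. Payload 3.4 kg.
Tool frame: the origin (TCP) lies midway between the tips of the shut fingers; the grasp point (between the pads) lies 19 mm behind it; z points along the fingers, y is the line along which they close (so a half turn about z gives the same grasp; the last joint's range is limited). The gripper opens to 94 mm and grips with 3 to 60 N. Pads are 16 mm wide; open, the fingers measure 119 mm over their backs; the gripper's body (75 mm by 177 mm) begins 78 mm behind the grasp point.
Start: joints at [1.218, 0.276, 1.505, -0, 1.361, -0.121], TCP at [0.132, 0.56, 0.205] pointing down, gripper open.
Joint ranges: [-2.89, 2.89], [-0.75, 2.08], [0.22, 2.7], [-1.18, 4.32], [0.11, 2.71], [-2.7, 2.7]. Speed limits (rad/s): [2.57, 2.57, 3.14, 3.14, 3.14, 3.14].

### API

Orientations are given as a unit quaternion [w, x, y, z].
In Python, from workcell import robot gives the robot as it stands.
- The arm moves only by the tool drive_tool, never from a script. Its argument "moves" is a list of rows, each a list of 5 numbers: the opening, from 0 (shut) to 1 (fully open), then the shift along the tool's x, y, z in mm, then the turn about the tool's z in rad. In form: [[hand, dx, dy, dz, yaw], ...]. A call has 1 to 5 rows; each row is the pose to reach, as a shift and turn from the pose commanded when the call began, along the tool's axes at that moment; what a row does not reach only later rows make up. A row lasts 1/10 s, in which the tool goes at most 50 mm and 8.59 degrees, less where a joint would pass 70% of its speed; a pose out of reach is approached as far as the arm can. A call with a gripper value outside its range is refused whole. The fingers move at their own pace and stop on an object; the grip force is fixed at half the most. Time passes only in rows, so rows that repeat a pose let the fingers close. It gives the time, the measured TCP pose, the force, the opening and the grip force at its end, in the units of the state.
- robot.get_obs(): the state, without advancing time (a new reading comes with each control period).
- robot.grab_frame(name): name is "scene" or "top" or "wrist"; returns (picture, depth): 384x512x3 uint8, red, green, blue; 384x512 float32, m along the optical axis (not along the pixel's ray), 0 where there is no reading.
- robot.camera_params(name): a dict with "mtx" (3x3 intrinsics, pixels), "R" (3x3) and "t" (3): a world point X has camera coordinates R X + t. Camera axes: x right, y down, z forward; pixel columns grow to the right and rows downward; lengths in m; the calibration is good to about 2 mm. The wrist camera is an equidistant fisheye: a pixel r from the principal point sees the ray r / f radians off the axis. A picture is of the moment at which its call begins: read the wrist's pose just before it. camera_params takes no time and is no camera call; for the wrist camera it gives the pose at the moment of the call.
- robot.close_job(): hands the job in; it is judged then, once.
The state is a dict: "clock": time; "joint_positions": joint angles; "dq": joint speeds; "joint_efforts": joint torques, N m; "position": TCP position; "tool_rot": TCP orientation; "wrist_force": force on the tool from outside, world axes, zero at the start; "wrist_torque": the same for the moment, N m; "opening": finger opening in m; "grasp_force": force on a finger pad.
Only numpy, scipy, OpenCV 4.12 (cv2) and the standard library are available. Lean on these libraries where they do the work, as an engineer would, in place of code of your own. Each camera call takes 0.05 s, during which the arm holds its last target. There are 200 camera calls.

## Working session

There is one attempt and no reset: what is moved stays moved. The work goes in short steps, Python scripts to look and compute and a tool call to move; the robot and the scene stay as the last step left them, time stands still between calls to the robot, and variables do not carry over. Pictures are saved under pics/ and viewed, at most 10 in all, crops included, and the job is handed in when it is done.

Besides the shell and the picture viewer there is one more tool, called after ">>>" as name(argument=value, ...) on one line, values as JSON. drive_tool: Moves the arm, as the interface text tells. Its arguments: {"type":"object","properties":{"moves":{"type":"array"}},"required":["moves"]}

```bash
mkdir -p pics; ls; python3 - <<'E'
from workcell import robot
import cv2,numpy as np
o=robot.get_obs(); print({k:np.round(v,3) for k,v in o.items()})
for n in("top","scene"):
    p,d=robot.grab_frame(n); np.savez(f"{n}.npz",p=p,d=d,**robot.camera_params(n))
    cv2.imwrite(f"pics/{n}0.png",p[:,:,::-1]); print(robot.camera_params(n))
E
```

```text
pics
{'clock': np.float64(0.0), 'joint_positions': array([ 1.218,  0.277,  1.506, -0.   ,  1.361, -0.121]), 'dq': array([-0.   , -0.001, -0.   ,  0.   ,  0.002,  0.003]), 'joint_efforts': array([ 1.0000e-03, -4.0457e+01, -2.3723e+01,  7.0000e-02,  3.4000e-02,
       -0.0000e+00]), 'position': array([0.132, 0.559, 0.205]), 'tool_rot': array([-0.   ,  0.116,  0.993, -0.001]), 'wrist_force': array([ 0.012, -0.41 , -0.396]), 'wrist_torque': array([ 0.032, -0.015, -0.007]), 'grasp_force': np.float64(0.0), 'opening': np.float64(0.094)}
{'mtx': array([[414.66113349,   0.        , 260.62491247],
       [  0.        , 414.66113349, 187.83960592],
       [  0.        ,   0.        ,   1.        ]]), 'R': array([[-0.02420785, -0.99943747,  0.02321047],
       [-0.99758685,  0.02263874, -0.06563505],
       [ 0.06507267, -0.02474334, -0.99757371]]), 't': array([-0.15163291,  0.52610644,  1.03560004])}
{'mtx': array([[453.49839668,   0.        , 251.94116065],
       [  0.        , 453.49839668, 192.883554  ],
       [  0.        ,   0.        ,   1.        ]]), 'R': array([[ 0.81404039, -0.58064085,  0.01394435],
       [-0.37872565, -0.54885786, -0.74519926],
       [ 0.44034659,  0.60134122, -0.66669605]]), 't': array([-0.5092366 ,  0.13295094,  1.07632643])}
```

View pics/top0.png

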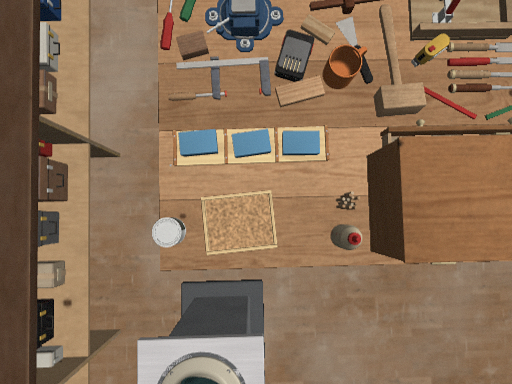

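View pics/scene0.png

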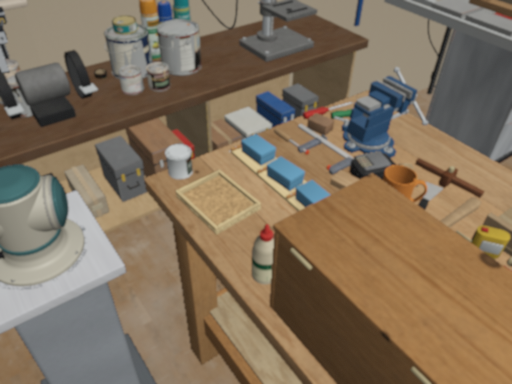

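The top view shows the cartons at about (198,143), (251,143) and (301,143), and the cork tray at (240,222). The tin is at (168,232), the bottle at (351,237), the dowels at (347,201), and a tall cabinet stands from column 368 rightwards. The scene view agrees with this. Next I measure them.

```bash
cat > h.py <<'E'
import numpy as np,cv2
def cloud(d,P):
    v,u=np.mgrid[:d.shape[0],:d.shape[1]]; m=P["mtx"]
    c=np.stack([(u-m[0,2])/m[0,0]*d,(v-m[1,2])/m[1,1]*d,d],-1)
    return (c-P["t"])@P["R"]
def onplane(uv,P,z):
    uv=np.atleast_2d(uv).astype(float); r=np.c_[uv,np.ones(len(uv))]@np.linalg.inv(P["mtx"]).T@P["R"]
    c=-P["R"].T@P["t"]; return c+r*((z-c[2])/r[:,2])[:,None]
def cartons(p,d,P):
    h=cv2.cvtColor(p,cv2.COLOR_RGB2HSV); W=cloud(d,P)
    m=((h[...,0]>95)&(h[...,0]<115)&(h[...,1]>110)&(W[...,2]>.035)&(W[...,2]<.12)).astype(np.uint8)
    out=[]
    for c in cv2.findContours(m,0,cv2.CHAIN_APPROX_NONE)[0]:
        if cv2.contourArea(c)<300: continue
        k=np.zeros_like(m); cv2.drawContours(k,[c],-1,1,-1); z=np.median(W[...,2][k>0])
        top=onplane(c[:,0],P,z)[:,:2].astype(np.float32)*1000
        (x,y),(a,b),t=cv2.minAreaRect(top)
        if a>b: a,b,t=b,a,t-90   # a along ~x, t = yaw of short side
        t=(t+90)%180-90
        out.append((x,y,z*1000,a,b,t))
    return out
E
python3 - <<'E'
from h import *
T=dict(np.load("top.npz")); W=cloud(T["d"],T)
for r in cartons(T["p"],T["d"],T): print("carton",np.round(r,1))
for n,(u,v) in dict(b=(180,205),cork=(240,222),tin=(168,232),bot=(352,237),dow=(347,201),cab=(440,200),shelf=(15,200),sh2=(100,150),vise=(245,15),mug=(345,60)).items(): print(n,np.round(W[v,u],3))
Z=W[...,2]
# tray corners: cork mask by height >5mm around
S=(slice(180,262),slice(190,290)); sub=W[S].reshape(-1,3); k=(sub[:,2]>.006)&(sub[:,2]<.03)
r=cv2.minAreaRect(sub[k][:,:2].astype(np.float32)); print("tray",r)
S=(slice(120,172),slice(165,335)); sub=W[S].reshape(-1,3); k=(sub[:,2]>.007)&(sub[:,2]<.09)
print("board",cv2.minAreaRect(sub[k][:,:2].astype(np.float32)))
for n,S in dict(tin=(slice(210,255),slice(145,190)),bot=(slice(215,258),slice(325,366)),dow=(slice(185,214),slice(330,362))).items():
    sub=W[S].reshape(-1,3); sub=sub[sub[:,2]>.03]; print(n,np.round(sub.min(0),3),np.round(sub.max(0),3))
hi=(Z>.12)&(W[...,0]>-.1); hi[:,:]&=T["d"]>0
v,u=np.nonzero(hi); w=W[hi]
print("left high",w[(w[:,1]>.2)].min(0),w[(w[:,1]>.2)].max(0)); r=w[w[:,1]<-.2]; print("right",r.min(0),r.max(0))
E
```

```text
carton [ 630.8 -266.    53.4   52.7   89.7   -1.2]
carton [ 632.3 -142.6   53.2   55.5   88.8    7.1]
carton [636.4 -11.3  53.1  55.8  89.5   4.2]
carton [ 939.4 -135.6   79.9   86.5   88.8   89.2]
b [ 0.484  0.044 -0.003]
cork [ 0.437 -0.11   0.011]
tin [0.418 0.06  0.075]
bot [ 0.4   -0.362  0.147]
dow [ 0.483 -0.375  0.056]
cab [ 0.475 -0.516  0.252]
shelf [ 0.507  0.469 -0.011]
sh2 [ 0.741  0.488 -0.666]
vise [ 0.918 -0.134  0.135]
mug [ 0.85  -0.391  0.022]
tray ((0.43520408868789673, -0.10924597084522247), (0.21372421085834503, 0.17699670791625977), 86.16974639892578)
board ((0.6429574489593506, -0.14203289151191711), (0.3980904519557953, 0.11728416383266449), 89.37328338623047)
tin [ 0.385 -0.138  0.03 ] [0.454 0.1   1.071]
bot [ 0.368 -0.391  0.032] [ 0.454 -0.138  1.071]
dow [ 0.454 -0.393  0.03 ] [ 0.506 -0.138  1.071]Traceback (most recent call last):
  File "<stdin>", line 15, in <module>
    return umr_minimum(a, axis, None, out, keepdims, initial, where)
ValueError: zero-size array to reduction operation minimum which has no identity
```

```bash
cat >> h.py <<'E'
def go(o,x,y,z,a):
    "shift (mm) in tool axes and turn to reach world x,y,z (mm), tool-y at world angle a (rad)"
    from scipy.spatial.transform import Rotation as R
    w,i,j,k=o["tool_rot"]; M=R.from_quat([i,j,k,w]).as_matrix()
    b=np.arctan2(M[1,1],M[0,1])
    return np.round(M.T@(np.array([x,y,z])-1000*o["position"]),1),"turn",round(b-a,3)
E
python3 - <<'E'
from h import *
from workcell import robot
T=dict(np.load("top.npz")); W=cloud(T["d"],T)
m=((W[...,2]>.006)&(W[...,2]<.03)).astype(np.uint8); m[:175]=0;m[265:]=0;m[:,:190]=0;m[:,290:]=0
m=cv2.morphologyEx(m,cv2.MORPH_OPEN,np.ones((5,5)))
c=max(cv2.findContours(m,0,cv2.CHAIN_APPROX_NONE)[0],key=cv2.contourArea)
print("tray",cv2.minAreaRect(onplane(c[:,0],T,.022)[:,:2].astype(np.float32)*1000))
for z,uv in ((.25,[(368,155),(376,252),(400,135)]),(.1,[(388,135)])): print("cab",np.round(onplane(uv,T,z),3))
print(go(robot.get_obs(),636,-11,140,.073))
E
```

```text
tray ((437.9427795410156, -106.26235961914062), (145.6910858154297, 179.6374969482422), 4.576045989990234)
cab [[ 0.569 -0.375  0.25 ]
 [ 0.375 -0.383  0.25 ]
 [ 0.608 -0.442  0.25 ]]
cab [[ 0.636 -0.469  0.1  ]]
(array([-621.6, -439. ,   65.3]), 'turn', np.float64(1.266))
```

>>> drive_tool(moves=[[1,0,0,-45,0],[1,-50,-30,-45,0.1],[1,-90,-60,-45,0.2],[1,-130,-90,-45,0.35],[1,-170,-120,-45,0.5]])

```text
clock: 0.6
position: [0.2653, 0.4085, 0.2502]
tool_rot: [0.0, 0.36, 0.933, -0.0]
wrist_force: [1.2, -0.5, -0.5]
opening: 0.0938
grasp_force: 0.0
```

```bash
python3 - <<'E'
from h import *
from workcell import robot
o=robot.get_obs();print(o["position"],o["joint_positions"],go(o,636,-11,140,.073))
E
```

```text
[0.26534302 0.40852433 0.25015283] [ 8.51980997e-01  1.18820911e-01  1.59933025e+00 -2.14683994e-04
  1.42379382e+00  1.81677533e-02] (array([-556.4,  -61.5,  110.3]), 'turn', np.float64(0.761))
```

>>> drive_tool(moves=[[1,-45,-5,0,0.14],[1,-90,-10,0,0.28],[1,-135,-15,0,0.42],[1,-180,-20,0,0.56],[1,-225,-25,0,0.7]])

```text
clock: 1.1
position: [0.416, 0.2395, 0.2503]
tool_rot: [-0.0, 0.659, 0.753, -0.0]
wrist_force: [1.0, -0.0, -0.6]
opening: 0.0942
grasp_force: 0.0
```

>>> drive_tool(moves=[[1,0,0,0,0],[1,0,0,0,0]])

```text
clock: 1.3
position: [0.4154, 0.2406, 0.25]
tool_rot: [-0.001, 0.657, 0.754, -0.0]
wrist_force: [-0.7, 0.2, -0.5]
opening: 0.0936
grasp_force: 0.0
```

```bash
python3 - <<'E'
from h import *
from workcell import robot
o=robot.get_obs();print(o["position"],o["joint_positions"],go(o,636,-11,140,.073))
E
```

```text
[0.41539101 0.24058543 0.24999428] [3.79172970e-01 1.08350577e-01 1.61202454e+00 8.78006510e-04
 1.42263307e+00 2.41620310e-01] (array([-279.5,  184.2,  109.6]), 'turn', np.float64(0.064))
```

>>> drive_tool(moves=[[1,-38,25,0,0.064],[1,-76,50,0,0.064],[1,-114,75,0,0.064],[1,-152,100,0,0.064],[1,-190,125,0,0.064]])

```text
clock: 1.8
position: [0.5656, 0.0713, 0.2504]
tool_rot: [-0.001, 0.679, 0.734, 0.0]
wrist_force: [1.4, 1.4, 0.5]
opening: 0.0939
grasp_force: 0.0
```

>>> drive_tool(moves=[[1,-38,25,30,0],[1,-75,50,60,0],[1,-90,60,100,0],[1,-90,60,100,0],[1,-90,60,100,0]])

```text
clock: 2.3
position: [0.631, -0.0129, 0.1494]
tool_rot: [-0.002, 0.679, 0.734, -0.001]
wrist_force: [-0.0, 0.4, 0.1]
opening: 0.0939
grasp_force: 0.0
```

```bash
python3 - <<'E'
from h import *
from workcell import robot
for i in range(2):
    p,d=robot.grab_frame("wrist")
cv2.imwrite("pics/w1.png",p[:,:,::-1])
o=robot.get_obs();print(o["position"],o["wrist_force"],go(o,636,-11,17,.073))
E
```

```text
[ 0.63232653 -0.01276765  0.15229304] [ 0.17183159  0.86146836 -0.1047469 ] (array([  1.4,   3.5, 135.3]), 'turn', np.float64(0.004))
```

View pics/w1.png

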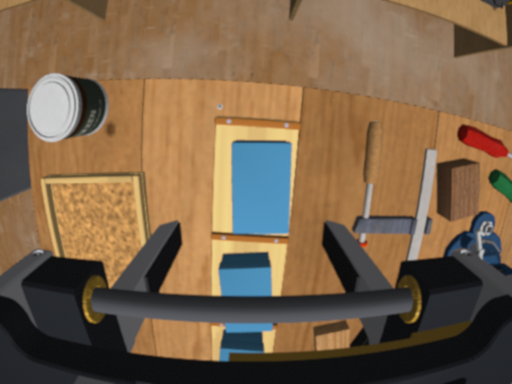

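The wrist view shows carton 1 at about (262,188), square between the fingers at (165,245) and (345,245). The tray is at (95,220) and the tin at (62,105), both well clear. Descending.

>>> drive_tool(moves=[[1,1,3,40,0],[1,1,3,80,0],[1,1,3,120,0],[1,1,3,125,0],[1,1,3,125,0]])

```text
clock: 2.9
position: [0.6353, -0.0125, 0.0268]
tool_rot: [0.0, 0.68, 0.734, 0.0]
wrist_force: [0.1, -0.1, -0.3]
opening: 0.0939
grasp_force: 0.0
```

```bash
python3 - <<'E'
from h import *
from workcell import robot
P=[]
for i in range(5):
    robot.grab_frame("wrist"); o=robot.get_obs();P.append(np.r_[o["position"],o["wrist_force"]])
P=np.array(P);print(P.mean(0).round(4),P.std(0).round(4));o["position"]=P[:,:3].mean(0);print(go(o,636,-11,18,.073))
E
```

```text
[ 0.637  -0.0133  0.0284  0.2111  0.0604  0.368 ] [3.000e-04 3.000e-04 3.000e-04 6.475e-01 1.487e-01 3.581e-01]
(array([ 2.4, -0.9, 10.4]), 'turn', np.float64(0.002))
```

>>> drive_tool(moves=[[1,2,0,9,0],[1,2,0,9,0],[0.5,2,0,9,0],[0.5,2,0,9,0],[0.5,2,0,9,0]])

```text
clock: 3.65
position: [0.6349, -0.0117, 0.0165]
tool_rot: [0.0, 0.68, 0.733, 0.0]
wrist_force: [-0.0, 0.1, -0.0]
opening: 0.0735
grasp_force: 0.0
```

>>> drive_tool(moves=[[0.5,0,0,0,0],[0.5,0,0,0,0],[0.5,0,0,0,0],[0.5,0,0,0,0]])

```text
clock: 4.05
position: [0.6357, -0.0118, 0.0167]
tool_rot: [0.001, 0.68, 0.733, 0.001]
wrist_force: [2.1, 0.3, -0.4]
opening: 0.0567
grasp_force: 30.0
```

>>> drive_tool(moves=[[0.3,0,0,-8,0],[0.3,0,0,-20,0],[0.3,0,0,-35,0],[0.3,0,0,-50,0],[0.3,0,0,-50,0]])

```text
clock: 4.55
position: [0.6357, -0.0118, 0.0687]
tool_rot: [0.001, 0.68, 0.733, 0.001]
wrist_force: [0.1, 0.6, -5.5]
opening: 0.0572
grasp_force: 30.0
```

>>> drive_tool(moves=[[0.3,0,0,0,0],[0.3,0,0,0,0],[0.3,0,0,0,0],[0.3,0,0,0,0],[0.3,0,0,0,0]])

```text
clock: 5.05
position: [0.6346, -0.0116, 0.0659]
tool_rot: [-0.0, 0.68, 0.733, -0.0]
wrist_force: [1.0, -0.3, -6.1]
opening: 0.0569
grasp_force: 30.0
```

```bash
cat > w.py <<'E'
from h import *
from workcell import robot
P=[]
for i in range(8):
    p,d=robot.grab_frame("top"); o=robot.get_obs();P.append(np.r_[o["position"],o["wrist_force"],o["wrist_torque"]])
P=np.array(P);print(P.mean(0).round(4),P.std(0).round(4),o["opening"],o["grasp_force"])
T=robot.camera_params("top")
for r in cartons(p,d,T): print("carton",np.round(r,1))
E
python3 w.py
```

```text
[ 6.3480e-01 -1.1700e-02  6.6300e-02 -1.1290e-01  6.7300e-02 -6.5219e+00
 -8.6600e-02  4.4800e-02  5.0000e-04] [1.000e-04 0.000e+00 1.000e-04 4.558e-01 4.095e-01 4.655e-01 2.370e-02
 1.670e-02 2.700e-02] 0.056710925038689006 29.991707503795624
carton [ 630.8 -266.    53.4   52.7   89.7   -1.2]
carton [ 632.3 -142.6   53.3   55.5   88.7    7.1]
carton [ 926.4 -145.4   79.9   72.2  104.7   31.2]
```

Carton 1 weighs about 0.68 kg, so it is not decided yet. Setting it back.

>>> drive_tool(moves=[[0.3,0,0,20,0],[0.3,0,0,38,0],[0.3,0,0,45,0],[0.3,0,0,49,0],[0.3,0,0,49,0]])

```text
clock: 5.95
position: [0.6351, -0.0117, 0.0177]
tool_rot: [0.0, 0.68, 0.733, 0.0]
wrist_force: [1.1, -0.5, -6.1]
opening: 0.0568
grasp_force: 30.0
```

>>> drive_tool(moves=[[0.3,0,0,0.5,0],[0.3,0,0,0.5,0],[0.7,0,0,0.5,0],[1,0,0,0.5,0],[1,0,0,0.5,0]])

```text
clock: 6.45
position: [0.6359, -0.0118, 0.0182]
tool_rot: [0.001, 0.68, 0.733, 0.001]
wrist_force: [0.4, 0.1, 0.6]
opening: 0.0772
grasp_force: 0.0
```

>>> drive_tool(moves=[[1,0,0,0,0],[1,0,0,0,0],[1,0,0,0,0]])

```text
clock: 6.75
position: [0.6349, -0.0117, 0.0171]
tool_rot: [0.0, 0.68, 0.733, 0.0]
wrist_force: [0.9, 0.5, 0.6]
opening: 0.0939
grasp_force: 0.0
```

>>> drive_tool(moves=[[1,0,0,-40,0],[1,0,0,-75,0],[1,-45,-4,-80,-0.05],[1,-90,-8,-80,-0.05],[1,-130,-12,-80,-0.05]])

```text
clock: 7.25
position: [0.6329, -0.1438, 0.0978]
tool_rot: [0.001, 0.661, 0.75, 0.0]
wrist_force: [1.0, -0.1, -0.0]
opening: 0.094
grasp_force: 0.0
```

>>> drive_tool(moves=[[1,0,0,0,0],[1,0,0,0,0],[1,0,0,0,0]])

```text
clock: 7.55
position: [0.6324, -0.141, 0.0967]
tool_rot: [-0.001, 0.661, 0.75, 0.0]
wrist_force: [-0.0, 0.0, 0.2]
opening: 0.0942
grasp_force: 0.0
```

```bash
python3 - <<'E'
from h import *
from workcell import robot
o=robot.get_obs();print(o["position"],go(o,632.5,-142.6,17.5,.124))
E
```

```text
[ 0.63237466 -0.14104473  0.09669817] (array([-1.7, -0. , 79.2]), 'turn', np.float64(0.001))
```

>>> drive_tool(moves=[[1,-1,0,40,0],[1,-1,0,70,0],[1,-1,0,79,0],[1,-1,0,79,0],[0.5,-1,0,79,0]])

```text
clock: 8.05
position: [0.6338, -0.1427, 0.0191]
tool_rot: [0.001, 0.661, 0.75, 0.0]
wrist_force: [0.8, 1.0, 0.7]
opening: 0.089
grasp_force: 0.0
```

>>> drive_tool(moves=[[0.3,0,0,0,0],[0.3,0,0,0,0],[0.3,0,0,0,0],[0.3,0,0,0,0],[0.3,0,0,0,0]])

```text
clock: 8.55
position: [0.634, -0.1434, 0.0188]
tool_rot: [0.001, 0.662, 0.75, 0.001]
wrist_force: [2.0, 1.3, 2.9]
opening: 0.057
grasp_force: 30.0
```

>>> drive_tool(moves=[[0.3,0,0,0,0],[0.3,0,0,0,0]])

```text
clock: 8.75
position: [0.634, -0.1434, 0.0189]
tool_rot: [0.001, 0.662, 0.75, 0.001]
wrist_force: [1.7, 0.8, 5.3]
opening: 0.057
grasp_force: 30.0
```

>>> drive_tool(moves=[[0.3,0,0,-8,0],[0.3,0,0,-20,0],[0.3,0,0,-35,0],[0.3,0,0,-50,0],[0.3,0,0,-50,0]])

```text
clock: 9.25
position: [0.6335, -0.1436, 0.07]
tool_rot: [0.001, 0.662, 0.75, 0.0]
wrist_force: [0.9, 0.1, -3.4]
opening: 0.0567
grasp_force: 30.0
```

>>> drive_tool(moves=[[0.3,0,0,-50,0],[0.3,0,0,-50,0],[0.3,0,0,-50,0],[0.3,0,0,-50,0],[0.3,0,0,-50,0]])

```text
clock: 9.75
position: [0.6312, -0.1427, 0.1158]
tool_rot: [-0.002, 0.662, 0.75, -0.001]
wrist_force: [0.6, 0.5, -3.1]
opening: 0.0566
grasp_force: 30.0
```

```bash
python3 w.py
```

```text
[ 0.6322 -0.143   0.117  -0.1607  0.2615 -3.2673 -0.0794  0.0508  0.0086] [4.000e-04 1.000e-04 6.000e-04 6.043e-01 3.892e-01 4.234e-01 3.410e-02
 3.830e-02 4.870e-02] 0.05688548153008421 29.988923370838165
carton [632.7 -30.3  53.5  52.7  55.8 -85.9]
carton [ 632.1 -266.    53.2   55.2   89.7   -1.2]
carton [ 925.5 -143.7   79.9   70.9  107.8   31.8]
```

Carton 2 weighs about 0.33 kg. Carton 1 is therefore likely the full one, and I'll lift carton 3 as well to confirm. Setting carton 2 back first.

>>> drive_tool(moves=[[0.3,0,0,40,0],[0.3,0,0,70,0],[0.3,0,0,88,0],[0.3,0,0,95,0],[0.3,0,0,98.5,0]])

```text
clock: 10.65
position: [0.6328, -0.1432, 0.019]
tool_rot: [-0.0, 0.662, 0.75, -0.0]
wrist_force: [0.0, -0.4, -2.6]
opening: 0.0565
grasp_force: 30.0
```

>>> drive_tool(moves=[[0.3,0,0,0.5,0],[0.3,0,0,1,0],[0.3,0,0,1,0],[0.7,0,0,1,0],[1,0,0,1,0]])

```text
clock: 11.15
position: [0.6336, -0.1435, 0.0196]
tool_rot: [0.001, 0.662, 0.75, 0.001]
wrist_force: [-0.3, -0.8, 0.7]
opening: 0.0695
grasp_force: 0.0
```

>>> drive_tool(moves=[[1,0,0,0,0],[1,0,0,0,0],[1,0,0,0,0],[1,0,0,0,0]])

```text
clock: 11.55
position: [0.6328, -0.1432, 0.0185]
tool_rot: [0.0, 0.662, 0.75, 0.0]
wrist_force: [-0.2, -0.2, 0.0]
opening: 0.094
grasp_force: 0.0
```

>>> drive_tool(moves=[[1,0,0,-40,0],[1,0,0,-75,0],[1,0,0,-100,0],[1,0,0,-100,0],[1,0,0,-100,0]])

```text
clock: 12.05
position: [0.6326, -0.1432, 0.1184]
tool_rot: [0.0, 0.662, 0.75, 0.0]
wrist_force: [1.1, 0.9, -0.6]
opening: 0.0941
grasp_force: 0.0
```

```bash
python3 - <<'E'
from h import *
from workcell import robot
o=robot.get_obs();print(o["position"],o["joint_positions"],go(o,632,-266,17.5,-.021))
E
```

```text
[ 0.63263346 -0.14315033  0.11842116] [-3.29768560e-01  4.39847254e-01  1.47209882e+00  6.77898077e-05
  1.22926294e+00 -4.54803601e-01] (array([-121.8,  -16. ,  100.9]), 'turn', np.float64(0.146))
```

>>> drive_tool(moves=[[1,-30,-4,0,0.05],[1,-60,-8,0,0.1],[1,-90,-12,0,0.146],[1,-122,-16,0,0.146],[1,-122,-16,0,0.146]])

```text
clock: 12.55
position: [0.6308, -0.27, 0.1155]
tool_rot: [-0.001, 0.716, 0.698, -0.001]
wrist_force: [0.1, -0.5, -0.6]
opening: 0.0938
grasp_force: 0.0
```

```bash
python3 - <<'E'
from h import *
from workcell import robot
for i in range(4): p,d=robot.grab_frame("top")
o=robot.get_obs();print(o["position"],o["wrist_force"],go(o,632,-266,17.5,-.021))
cv2.imwrite("pics/t3.png",p[:,:,::-1])
for r in cartons(p,d,robot.camera_params("top")): print("carton",np.round(r,1))
E
```

```text
[ 0.63133365 -0.26479695  0.11694721] [-0.19364282  0.01037013 -0.18970632] (array([-1.4,  0.9, 99.4]), 'turn', np.float64(0.0))
carton [631.4 -11.9  53.2  56.1  89.6   4.4]
carton [ 629.4 -142.2   53.4   55.5   87.5    7.1]
carton [ 939.6 -136.8   79.4   84.1   88.8   89.2]
```

View pics/t3.png

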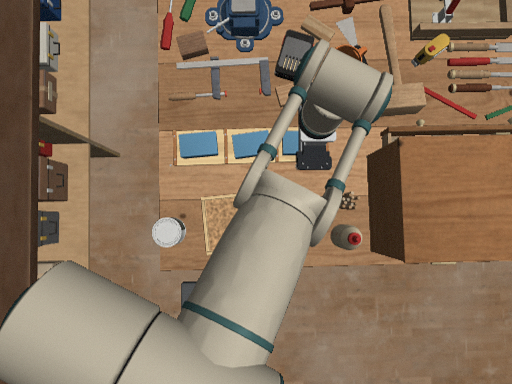

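The top view shows the arm over bay 3, with the wrist at (330,110) and its right limb over (345,180), near the dowels and the cabinet corner at (370,155). I check those heights before descending. Gripping also showed that camera x reads about 3.5 mm low.

```bash
python3 - <<'E'
from h import *
from workcell import robot
p,d=robot.grab_frame("top"); W=cloud(d,robot.camera_params("top"))
for u,v in [(388,90),(372,110),(362,128),(350,150),(341,175),(325,225),(318,165)]: print((u,v),W[v,u].round(3))
m=(W[...,2]>.27)&(W[...,1]<-.3)
w=W[m]
for a in np.arange(.3,.85,.05):
    s=w[(w[:,0]>=a)&(w[:,0]<a+.05)]
    if len(s): print(round(a,2),"ymin",s[:,1].min().round(3),"zmin",s[:,2].min().round(3))
o=robot.get_obs();print(go(o,635,-266,17.5,-.021))
E
```

```text
(388, 90) [ 0.611 -0.319  0.547]
(372, 110) [ 0.586 -0.298  0.544]
(362, 128) [ 0.566 -0.288  0.531]
(350, 150) [ 0.534 -0.267  0.544]
(341, 175) [ 0.501 -0.252  0.554]
(325, 225) [ 0.441 -0.221  0.602]
(318, 165) [ 0.55  -0.273  0.256]
0.55 ymin -0.324 zmin 0.511
0.6 ymin -0.331 zmin 0.52
0.65 ymin -0.304 zmin 0.524
(array([-1.4,  3.6, 99.9]), 'turn', np.float64(0.001))
```

Everything is high (above 0.5 m) and no lower than y = -0.33, so it clears the cabinet. Descending.

>>> drive_tool(moves=[[1,-1,3.5,40,0],[1,-1,3.5,75,0],[1,-1,3.5,95,0],[1,-1,3.5,99,0],[1,-1,3.5,99,0]])

```text
clock: 13.3
position: [0.6355, -0.2662, 0.0191]
tool_rot: [-0.001, 0.714, 0.7, -0.0]
wrist_force: [0.1, -0.0, 0.4]
opening: 0.0939
grasp_force: 0.0
```

>>> drive_tool(moves=[[0.3,0,0,0,0],[0.3,0,0,0,0],[0.3,0,0,0,0],[0.3,0,0,0,0],[0.3,0,0,0,0]])

```text
clock: 13.8
position: [0.6353, -0.2674, 0.0199]
tool_rot: [-0.0, 0.714, 0.7, -0.0]
wrist_force: [-3.4, -0.1, 2.8]
opening: 0.0574
grasp_force: 1.2
```

>>> drive_tool(moves=[[0.3,0,0,0,0],[0.3,0,0,0,0],[0.3,0,0,0,0]])

```text
clock: 14.1
position: [0.6352, -0.2674, 0.0199]
tool_rot: [-0.0, 0.714, 0.7, -0.0]
wrist_force: [-2.0, 0.8, 4.8]
opening: 0.0571
grasp_force: 30.0
```

>>> drive_tool(moves=[[0.3,0,0,-8,0],[0.3,0,0,-20,0],[0.3,0,0,-35,0],[0.3,0,0,-50,0],[0.3,0,0,-50,0]])

```text
clock: 14.6
position: [0.6378, -0.2683, 0.0728]
tool_rot: [0.003, 0.714, 0.7, 0.001]
wrist_force: [0.6, -0.7, -3.6]
opening: 0.0569
grasp_force: 30.0
```

>>> drive_tool(moves=[[0.3,0,0,0,0],[0.3,0,0,0,0],[0.3,0,0,0,0]])

```text
clock: 14.9
position: [0.635, -0.267, 0.0685]
tool_rot: [-0.001, 0.714, 0.7, -0.0]
wrist_force: [-0.0, 1.2, -4.3]
opening: 0.057
grasp_force: 30.0
```

```bash
python3 w.py
```

```text
[ 6.3530e-01 -2.6720e-01  6.8900e-02  4.6720e-01 -1.5400e-01 -3.8595e+00
 -7.0000e-02  6.9600e-02 -2.0000e-03] [2.000e-04 1.000e-04 3.000e-04 5.210e-01 4.804e-01 7.466e-01 2.010e-02
 1.420e-02 2.130e-02] 0.05700510638814509 29.98580038547516
carton [631.4 -11.8  53.2  55.9  89.6   4.1]
carton [ 629.5 -143.2   53.3   55.5   87.4    7.1]
carton [ 939.5 -136.8   79.7   84.1   88.8   89.2]
```

The weights are about 6.5, 3.3 and 3.9 N, so carton 1 is the full one. Putting carton 3 back.

>>> drive_tool(moves=[[0.3,0,0,20,0],[0.3,0,0,38,0],[0.3,0,0,45,0],[0.3,0,0,48.5,0],[0.3,0,0,48.5,0]])

```text
clock: 15.8
position: [0.6358, -0.2674, 0.021]
tool_rot: [0.0, 0.714, 0.7, 0.0]
wrist_force: [0.4, 0.2, -4.2]
opening: 0.0572
grasp_force: 30.0
```

>>> drive_tool(moves=[[0.3,0,0,0.5,0],[0.3,0,0,1,0],[0.3,0,0,1,0],[0.7,0,0,1,0],[1,0,0,1,0]])

```text
clock: 16.3
position: [0.6363, -0.2677, 0.021]
tool_rot: [0.001, 0.715, 0.7, 0.0]
wrist_force: [-0.0, -0.5, 0.2]
opening: 0.0694
grasp_force: 0.0
```

>>> drive_tool(moves=[[1,0,0,0,0],[1,0,0,0,0],[1,0,0,0,0],[1,0,0,0,0]])

```text
clock: 16.7
position: [0.6356, -0.2673, 0.02]
tool_rot: [0.0, 0.715, 0.7, 0.0]
wrist_force: [-0.2, -1.0, 0.8]
opening: 0.0937
grasp_force: 0.0
```

>>> drive_tool(moves=[[1,0,0,-40,0],[1,0,0,-75,0],[1,0,0,-100,0],[1,40,0,-100,0],[1,80,0,-100,-0.05]])

```text
clock: 17.2
position: [0.6379, -0.1878, 0.1213]
tool_rot: [0.001, 0.697, 0.717, 0.001]
wrist_force: [0.3, 0.4, -0.4]
opening: 0.094
grasp_force: 0.0
```

>>> drive_tool(moves=[[1,45,0,0,-0.05],[1,90,0,0,-0.05],[1,130,0,0,-0.05],[1,160,0,0,-0.05],[1,160,0,0,-0.05]])

```text
clock: 17.7
position: [0.632, -0.0233, 0.1201]
tool_rot: [-0.001, 0.677, 0.736, 0.001]
wrist_force: [0.1, -0.4, 0.4]
opening: 0.0939
grasp_force: 0.0
```

```bash
python3 - <<'E'
from h import *
from workcell import robot
for i in range(4): p,d=robot.grab_frame("top")
o=robot.get_obs();print(o["position"],o["wrist_force"],go(o,635,-11.8,17.5,.074))
for r in cartons(p,d,robot.camera_params("top")): print("carton",np.round(r,1))
E
```

```text
[ 0.63282247 -0.02853896  0.1199807 ] [ 0.03516226 -0.66421278 -0.33854047] (array([ 16.6,   3.5, 102.5]), 'turn', np.float64(0.004))
carton [ 632.1 -266.    53.2   55.2   89.7   -1.2]
carton [ 629.5 -143.5   53.2   55.8   87.8    7.2]
carton [ 919.1 -126.4   82.3   51.    80.8   -4.7]
```

Carton 3 is back exactly and carton 2 is within 3 mm. Picking carton 1.

>>> drive_tool(moves=[[1,17,3,30,0.004],[1,17,3,70,0.004],[1,17,3,95,0.004],[1,17,3,101,0.004],[1,17,3,101,0.004]])

```text
clock: 18.4
position: [0.6339, -0.0115, 0.0181]
tool_rot: [-0.001, 0.681, 0.733, -0.001]
wrist_force: [-0.0, 0.4, -0.2]
opening: 0.094
grasp_force: 0.0
```

>>> drive_tool(moves=[[0.3,0,0,0,0],[0.3,0,0,0,0],[0.3,0,0,0,0],[0.3,0,0,0,0],[0.3,0,0,0,0]])

```text
clock: 18.9
position: [0.6349, -0.0102, 0.0196]
tool_rot: [0.001, 0.68, 0.733, 0.001]
wrist_force: [2.7, -0.0, -0.8]
opening: 0.0578
grasp_force: 0.5
```

>>> drive_tool(moves=[[0.3,0,0,0,0],[0.3,0,0,0,0],[0.3,0,0,0,0]])

```text
clock: 19.2
position: [0.635, -0.0101, 0.0196]
tool_rot: [0.001, 0.68, 0.733, 0.001]
wrist_force: [1.1, 0.5, 4.1]
opening: 0.0569
grasp_force: 30.0
```

>>> drive_tool(moves=[[0.3,0,0,-8,0],[0.3,0,0,-20,0],[0.3,0,0,-45,0],[0.3,0,0,-75,0],[0.3,0,0,-75,0]])

```text
clock: 19.7
position: [0.6371, -0.0105, 0.098]
tool_rot: [0.003, 0.68, 0.733, 0.002]
wrist_force: [1.0, -0.6, -5.7]
opening: 0.057
grasp_force: 30.0
```

```bash
python3 - <<'E'
from h import *
from workcell import robot
for i in range(4): p,d=robot.grab_frame("top")
o=robot.get_obs();print(o["position"],o["wrist_force"],o["grasp_force"],go(o,441,-106,70,.08))
E
```

```text
[ 0.63239139 -0.01000137  0.0919447 ] [-1.57279047  0.46835788 -7.55619789] 29.994502365589142 (array([ -81.4, -197.9,   22.7]), 'turn', np.float64(-0.005))
```

>>> drive_tool(moves=[[0.3,-10,-25,0,0],[0.3,-24,-60,0,0],[0.3,-40,-97,0,0],[0.3,-56,-135,0,0],[0.3,-70,-170,0,0]])

```text
clock: 20.4
position: [0.4666, -0.0928, 0.0922]
tool_rot: [-0.002, 0.68, 0.733, -0.001]
wrist_force: [-0.0, -1.1, -5.8]
opening: 0.0567
grasp_force: 30.0
```

>>> drive_tool(moves=[[0.3,-8,-18,0,0],[0.3,-11,-27,0,0],[0.3,-11,-27,0,0],[0.3,-11,-27,0,0]])

```text
clock: 20.8
position: [0.445, -0.1056, 0.0938]
tool_rot: [0.0, 0.68, 0.733, 0.001]
wrist_force: [-0.0, 0.2, -6.6]
opening: 0.0565
grasp_force: 30.0
```

```bash
python3 - <<'E'
from h import *
from workcell import robot
for i in range(4): p,d=robot.grab_frame("wrist")
cv2.imwrite("pics/w4.png",p[:,:,::-1])
o=robot.get_obs();print(o["position"],o["wrist_force"],o["grasp_force"],go(o,441,-106,15.5,.08))
E
```

```text
[ 0.44491977 -0.10543151  0.09382918] [-0.10262892 -1.20756764 -7.17097652] 29.994514882564545 (array([-0.3, -4. , 78.3]), 'turn', np.float64(-0.004))
```

View pics/w4.png

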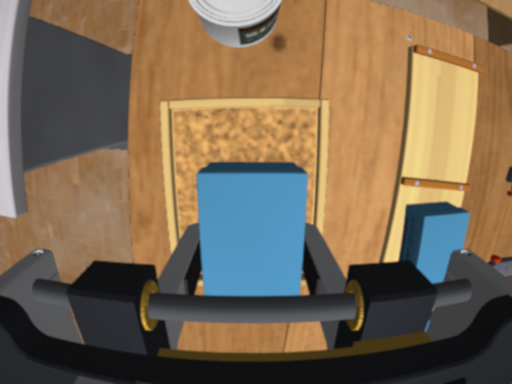

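The wrist view shows carton 1 at (252,230), centred between the tray walls at columns 167 and 323. The tin at (237,15) is clear. Lowering it.

>>> drive_tool(moves=[[0.3,0,-3,20,0],[0.3,0,-4,45,0],[0.3,0,-4,62,0],[0.3,0,-4,71,0],[0.3,0,-4,75,0]])

```text
clock: 21.5
position: [0.4401, -0.1058, 0.0182]
tool_rot: [-0.001, 0.68, 0.733, -0.0]
wrist_force: [-1.7, 0.0, -6.4]
opening: 0.0565
grasp_force: 30.0
```

>>> drive_tool(moves=[[0.3,0,0,1,0],[0.3,0,0,1.5,0],[0.3,0,0,1.5,0],[0.3,0,0,1.5,0]])

```text
clock: 21.9
position: [0.4404, -0.1062, 0.018]
tool_rot: [0.001, 0.68, 0.733, 0.0]
wrist_force: [-0.5, 0.8, -5.9]
opening: 0.0569
grasp_force: 30.0
```

>>> drive_tool(moves=[[0.3,0,0,1,0],[0.3,0,0,1.5,0],[0.3,0,0,2,0],[0.3,0,0,2,0]])

```text
clock: 22.3
position: [0.4399, -0.1061, 0.0156]
tool_rot: [0.0, 0.68, 0.733, 0.0]
wrist_force: [-0.2, -0.4, -4.4]
opening: 0.0569
grasp_force: 30.0
```

>>> drive_tool(moves=[[0.3,0,0,0.5,0],[0.3,0,0,1,0],[0.3,0,0,1,0]])

```text
clock: 22.6
position: [0.4399, -0.1061, 0.0156]
tool_rot: [0.0, 0.68, 0.733, 0.0]
wrist_force: [-3.9, 1.5, 6.8]
opening: 0.0569
grasp_force: 30.0
```

Contact: the force went from -6 to +6.8 N, so the carton is supported. Releasing with a limited opening, then retreating.

>>> drive_tool(moves=[[0.7,0,0,0,0],[0.75,0,0,0,0],[0.8,0,0,0,0],[0.8,0,0,0,0],[0.8,0,0,0,0]])

```text
clock: 23.1
position: [0.44, -0.1061, 0.0144]
tool_rot: [0.0, 0.68, 0.733, 0.0]
wrist_force: [0.1, -0.5, 1.2]
opening: 0.0748
grasp_force: 0.0
```

>>> drive_tool(moves=[[0.8,0,0,-20,0],[0.8,0,0,-55,0],[0.8,0,0,-100,0],[0.8,0,0,-145,0],[0.8,0,0,-180,0]])

```text
clock: 23.6
position: [0.4404, -0.1062, 0.1971]
tool_rot: [0.001, 0.68, 0.733, 0.001]
wrist_force: [1.4, -0.1, -0.4]
opening: 0.0751
grasp_force: 0.0
```

>>> drive_tool(moves=[[0.8,40,0,0,0],[0.8,80,0,0,0],[0.8,120,0,0,0],[0.8,160,0,0,0],[0.8,200,0,0,0]])

```text
clock: 24.1
position: [0.4245, 0.0949, 0.1945]
tool_rot: [0.0, 0.68, 0.733, 0.0]
wrist_force: [0.8, 0.6, 0.3]
opening: 0.0753
grasp_force: 0.0
```

>>> drive_tool(moves=[[0.8,40,0,0,0],[0.8,80,0,0,0],[0.8,120,0,0,0],[0.8,120,0,0,0],[0.8,120,0,0,0]])

```text
clock: 24.6
position: [0.4155, 0.2135, 0.1942]
tool_rot: [0.0, 0.679, 0.734, -0.0]
wrist_force: [-0.9, -0.6, 0.2]
opening: 0.0754
grasp_force: 0.0
```

```bash
python3 - <<'E'
from h import *
from workcell import robot
for i in range(4): p,d=robot.grab_frame("top")
o=robot.get_obs();print(o["clock"],o["position"],np.abs(o["dq"]).max())
for r in cartons(p,d,robot.camera_params("top")): print("carton",np.round(r,1))
cv2.imwrite("pics/t5.png",p[:,:,::-1])
E
```

```text
24.8 [0.41602234 0.2118597  0.19441741] 0.005163797357828188
carton [ 437.8 -106.9   49.4   52.6   87.9    4.2]
carton [ 632.  -266.    53.3   55.2   89.7   -1.1]
carton [ 629.6 -143.5   53.3   55.5   87.9    7. ]
carton [ 9.403e+02 -1.307e+02  7.820e+01  8.890e+01  9.640e+01 -8.000e-01]
```

View pics/t5.png

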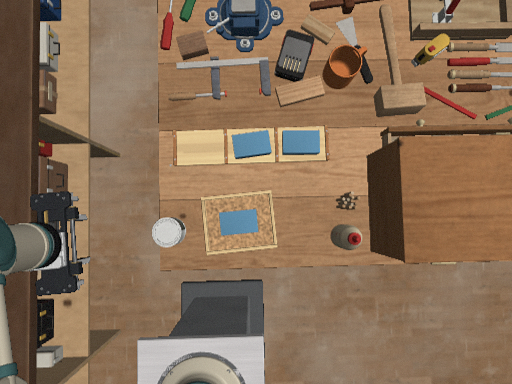

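Carton 1 lies flat in the middle of the tray at (239,222), with its top at 49 mm (8 + 41). Cartons 2 and 3 are in their bays, and the tin (168,232), bottle (351,237) and dowels (347,201) have not moved. Handing in.

```bash
python3 -c "
from workcell import robot
print(robot.close_job())"
```

```text
the job is handed in; nothing more can be done
None
```

Carton 1 was the full one (about 6.5 N, against 3.3 N for carton 2 and 3.9 N for carton 3); it lies flat in the tray, cartons 2 and 3 are back in their bays within about 3 mm, the tin, bottle and dowels have not moved, and the job was handed in at about 25 s.

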